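# Roll the vial onto the green line

## Robot

A 7-joint arm with a two-finger parallel gripper is mounted at the origin on a cart in front of the work surface, level with it; the furniture and walls round the work are solid. World frame = base frame: x ahead of the robot, y to its left, z up, the work surface at z = 0. Lengths are in m, angles in rad, forces in N, time in s.
With the tool pointing down it reaches from about 0.4 to 0.85 m from the base axis. Payload 10.4 kg.
Tool frame: the origin (TCP) lies at the very end of the fingers, on their centre line; the grasp point (between the pads) lies 19 mm behind it; z points along the fingers, y is the direction in which the jaws open and shut (so a half turn about z gives the same grasp; the last joint's range is limited). The gripper opens to 87 mm and grips with 3 to 60 N. Pads are 19 mm wide; open, the fingers measure 117 mm over their backs; the gripper's body (75 mm by 190 mm) begins 51 mm behind the grasp point.
Start: joints at [-1.175, 0.332, -0.065, 1.46, 0.022, 1.35, -0.088], TCP at [0.254, 0.571, 0.189] pointing down, gripper open.
Joint ranges: [-2.6, 2.6], [-0.5, 2.12], [-1.47, 1.34], [0.16, 2.42], [-1.27, 4.41], [0.06, 2.06], [-2.6, 2.6]. Speed limits (rad/s): [2.22, 2.22, 2.79, 2.79, 3.14, 3.14, 3.14].

## Interface

Orientations are given as a unit quaternion [x, y, z, w].
In Python, from bench import r, eyes, job gives the robot as it stands. The module is installed in compiled form; this text tells all that it offers.
- The arm moves only by the tool play_rows, never from a script. Its argument "motion" is a list of rows, each a list of 7 numbers: the shift along the tool's x, y, z as a fraction of full scale, then the turn, a rotation vector about the tool's x, y, z as a fraction of full scale, then the opening in per cent of the stroke, from 0 (shut) to 100 (fully open). A call has 1 to 5 rows; each row is the pose to reach, as a shift and turn from the pose commanded when the call began, along the tool's axes at that moment; what a row does not reach only later rows make up. Full scale, the value 1, is 0.2 m for a shift and 90 degrees for a turn. A row lasts 1/8 s, in which the tool goes at most 62.5 mm and 10.7 degrees, less where a joint would pass 70% of its speed; a pose out of reach is approached as far as the arm can. A call with a number of a shift or a turn outside -1 to 1 is refused whole. A call with a gripper value outside its range is refused whole. The fingers move at their own pace and stop on an object; "squeeze" is the grip in N (left out, the last holds). Time passes only in rows, so rows that repeat a pose let the fingers close. It gives the time, the measured TCP pose, the force and the opening at its end, in the units of the state.
- r.read_state(): the state, without advancing time (a new reading comes with each control period).
- eyes.camera(name): name is "scene" or "top" or "wrist"; returns a dict with "image" (480x640x3 uint8, red, green, blue), "mtx" (3x3 intrinsics, pixels), "R" (3x3) and "t" (3): a world point X has camera coordinates R X + t. Camera axes: x right, y down, z forward; pixel columns grow to the right and rows downward; lengths in m; the calibration is good to about 2 mm. A picture is of the moment at which its call begins. There is no depth.
- job.close_job(): hands the job in, once; it reports no verdict.
Trained networks look in a picture, given as the dict that the camera call returned (one of the last four; its "shot" number tells which), for a name from the list of things; names that differ only in an ending like _2 or _b are one class to them, and where a whole thing is asked for, a point or a joint stands for the part that bears it (a point fixed in the world has none). Each returns a list of dicts, best first, with "p" (0 to 1); they miss things now and then, are a little off and sometimes report something else, mostly with a low value. They report only what shows in the picture. A call takes as long as a camera call. They do not tell look-alikes from the thing itself.
- eyes.regions_of(picture, label): "region" (480x640 bool, what is visible of it) and "xy" ([column, row] in pixels, amid what is visible of it).
- eyes.landmark_of(picture, label): "xy" ([column, row] in pixels: a listed point, or the origin of a listed thing).
The state is a dict: "time": time; "joint_positions": joint angles; "joint_vel": joint speeds; "joint_torque": joint torques, N m; "ee_pos": TCP position; "eef_rot": TCP orientation; "ft_force": force on the tool from outside, world axes, zero at the start; "torque": the same for the moment, N m; "width": finger opening in m.
Only numpy, scipy, OpenCV 4.12 (cv2) and the standard library are available. Lean on these libraries where they do the work, as an engineer would, in place of code of your own. Each camera call takes 0.05 s, during which the arm holds its last target. There are 200 camera calls.

## Task

Roll the lying sample vial over the black sorting mat until it rests along the green line, centred over the line and with its whole length on it: push its upper side sideways with the fingertips, gently, so that it turns over as it goes. Its cap is loose, so do not pinch it, pick it up or stand it on end, and leave the bottles, the pen and everything else as they are.

Things in the scene. Friction and masses are not known exactly. Their poses are not given: they have to be found in the camera images.
- vial_mid (a point): Middle of the sample vial's axis: a lying cylinder, 28 mm diameter, 100 mm long, 50 g, brown glass, white label and white cap of the same diameter. The point is 14 mm above the mat's top. x runs along the vial to the cap (y, z turn as it rolls). It rolls easily, stops within a few mm once no longer pushed; the mat gives a little (about 1 mm at 4 N); friction on mat and fingertips about 0.35.
- mat: Black rubber sorting mat, fixed, 180 mm (x) by 300 mm (y), 6 mm thick, thin white border and ticks; origin in the centre of its underside. Two coloured lines lie across it, parallel to its x, 75 mm either side of its centre along y; which is where changes. The vial starts between them, nearly parallel to them.
- green_line: The green line: a flat strip 150 mm long (its x) and 10 mm wide (its y) on the mat, no thicker than paint; origin in its centre at the height of the mat's top (6 mm). Target of the vial.
- red_line: The red line, the same size as the green one, on the other side of the mat: not wanted.
- dropper_blue: White dropper bottle with a blue cap, standing just beyond the mat's far long edge, 26 mm across and 60 mm tall; origin in the centre of its underside. Leave alone.
- dropper_white: White dropper bottle with a white cap, standing just beyond the mat's far long edge, 25 mm across and 52 mm tall; origin in the centre of its underside. Leave alone.
- grey_marker: White marker pen with a grey cap, 17 x 129 x 17 mm, lying on the table beyond the mat's left (+y) end and parallel to that edge; its length runs along its own y; origin in the centre of its underside. Leave alone.
- oil_bottle: Small brown bottle with a black cap, 28 mm across and 60 mm tall, standing behind the microscope; origin in the centre of its underside. Leave alone.
- timer: White bench timer 52 x 62 x 23 mm, on the table to the right of the microscope; origin in the centre of its underside. Leave alone.
Not all that is in view belongs to the job. There is more than one size of the part that bears vial_mid; the job needs the smaller.

How it is judged:
By the outcome, as a careful person would: the job done as asked, in the order asked, and still so for the second after the job is handed in, with the robot touching nothing.
It also fails if it takes over 54 s, if anything falls off the work surface, if the arm or the gripper's body presses on something with over 40 N, if the wrist force passes 120 N, or if a joint passes its speed limit or range.

## Working session

There is one attempt and no reset: what is moved stays moved. The work goes in short steps, Python scripts to look and compute and a tool call to move; the robot and the scene stay as the last step left them, time stands still between calls to the robot, and variables do not carry over. Pictures are saved under pics/ and viewed, about 8 in all and at most 12, crops included, and the job is handed in when it is done.

Besides the shell and the picture viewer there is one more tool, called after "Request:" as a command line: name --pt "numbers of a row" for each row, then --argument value for the rest. play_rows: Moves the arm, as the interface text tells. Shift numbers are shares of 0.2 m and turn numbers shares of 90 degrees, none past 1 either way. Its arguments: {"type":"object","properties":{"motion":{"type":"array","items":{"type":"array","items":{"type":"number"}}},"squeeze":{"type":"number"}},"required":["motion"]}

```bash
mkdir -p pics; cat > h.py <<'E'
import numpy as np, cv2
from bench import r, eyes, job
from scipy.spatial.transform import Rotation as Ro
def ray(c,uv,z):
    R=np.array(c["R"]);t=np.array(c["t"]);d=R.T@np.linalg.solve(c["mtx"],[uv[0],uv[1],1]);o=-R.T@t
    return o+d*(z-o[2])/d[2]
def proj(c,X):
    p=np.array(c["mtx"])@(np.array(c["R"])@np.array(X)+np.array(c["t"]));return p[:2]/p[2]
def save(c,n): cv2.imwrite("pics/"+n,cv2.cvtColor(c["image"],cv2.COLOR_RGB2BGR))
E
python3 - <<'E'
from h import *
np.set_printoptions(precision=3,suppress=True)
s=r.read_state();print(s["time"],s["ee_pos"],Ro.from_quat(s["eef_rot"]).as_matrix(),s["width"])
for n in("top","scene"):
    c=eyes.camera(n);save(c,n+"0.png")
    for l,z in(("vial_mid",.02),("green_line",.006),("red_line",.006),("mat",0)):
        print(n,l,[(np.round(d["p"],2),np.round(d["xy"],1),ray(c,d["xy"],z)) for d in eyes.landmark_of(c,l)[:4]])
E
```

```text
0.0 [0.254 0.571 0.188] [[-0.914  0.407 -0.001]
 [ 0.407  0.914 -0.001]
 [-0.    -0.001 -1.   ]] 0.0869378822563997
top vial_mid [(np.float64(0.76), array([274.6, 280.3]), array([0.473, 0.275, 0.02 ])), (np.float64(0.69), array([388.9, 188.3]), array([ 0.725, -0.041,  0.02 ]))]
top green_line [(np.float64(0.47), array([254.5, 279.9]), array([0.475, 0.331, 0.006]))]
top red_line [(np.float64(0.58), array([307.4, 292.1]), array([0.441, 0.186, 0.006]))]
top mat [(np.float64(0.95), array([277.5, 285.1]), array([0.461, 0.269, 0.   ]))]
scene vial_mid [(np.float64(0.89), array([309.6, 288.2]), array([0.474, 0.269, 0.02 ]))]
scene green_line [(np.float64(0.47), array([292.2, 311.4]), array([0.465, 0.346, 0.006])), (np.float64(0.31), array([312.3, 296.2]), array([0.465, 0.273, 0.006]))]
scene red_line [(np.float64(0.6), array([337.2, 283.4]), array([0.452, 0.194, 0.006]))]
scene mat [(np.float64(0.82), array([312.3, 297.5]), array([0.468, 0.268, 0.   ])), (np.float64(0.69), array([234.6, 298.2]), array([0.597, 0.359, 0.   ]))]
```

```bash
ls pics
```

```text
scene0.png
top0.png
```

View pics/top0.png

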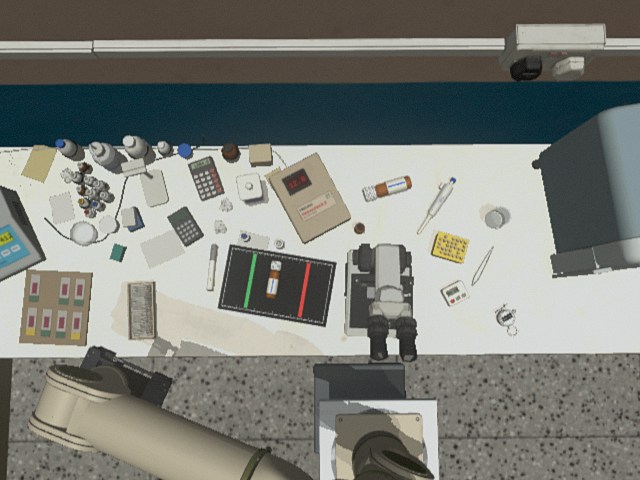

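View pics/scene0.png

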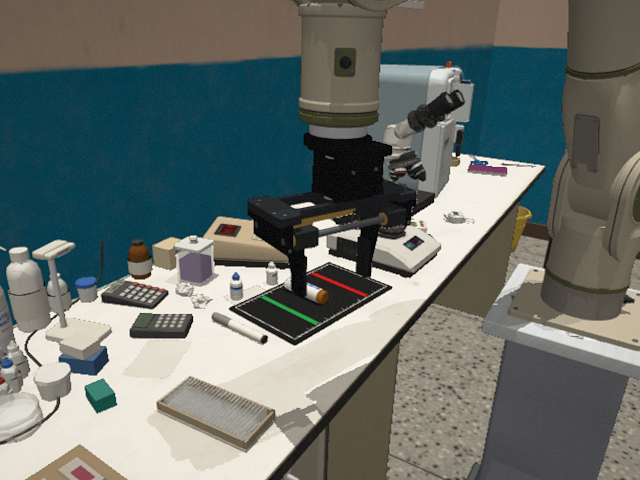

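The top picture has two candidates for the vial: the small brown one on the mat at (274,280), and a larger one off the mat at (388,188). The small one, between green (250,280) and red (304,290), fits the description. I'll hover over it for a close look and a crop.

Request:
play_rows --pt "-0.2 -0.12 -0.15 0 0 0.09 57" --pt "-0.4 -0.24 -0.3 0 0 0.19 57" --pt "-0.6 -0.36 -0.3 0 0 0.29 57" --pt "-0.775 -0.475 -0.3 0 0 0.39 57" --pt "-0.775 -0.475 -0.3 0 0 0.44 57"

```text
time: 1.12
ee_pos: [0.36, 0.4181, 0.2496]
eef_rot: [0.531, 0.847, 0.0, 0.001]
ft_force: [-0.3, 0.9, 0.3]
width: 0.0511
```

```bash
python3 - <<'E'
from h import *
s=r.read_state();R=Ro.from_quat(s["eef_rot"]).as_matrix();p=np.array(s["ee_pos"]);print(s["time"],p,R.round(3))
g=np.array([.46,.25,.25]);print("shift/0.2",R.T@(g-p)/.2, "turn",Ro.from_matrix(R.T@np.array([[.228,.974,0],[.974,-.228,0],[0,0,-1]]).T if 0 else R.T@np.array([[.228,.974,0],[.974,-.228,0],[0,0,-1]])).as_rotvec(degrees=True)/90)
E
```

```text
1.125 [0.35998924 0.41807269 0.24963604] [[-0.436  0.9    0.001]
 [ 0.9    0.436  0.   ]
 [-0.     0.001 -1.   ]]
shift/0.2 [-0.97430994  0.08358408 -0.00129535] turn [ 9.37029736e-04 -4.30669142e-05  4.33625487e-01]
```

Request:
play_rows --pt "-0.24 0.02 0 0 0 0.1 57" --pt "-0.48 0.04 0 0 0 0.2 57" --pt "-0.72 0.06 0 0 0 0.3 57" --pt "-0.97 0.08 0 0 0 0.4 57" --pt "-0.97 0.08 0 0 0 0.434 57"

```text
time: 1.75
ee_pos: [0.4601, 0.2504, 0.2494]
eef_rot: [0.784, 0.621, 0.0, 0.0]
ft_force: [-0.7, 0.9, -0.0]
width: 0.0496
```

```bash
cat > look.py <<'E'
from h import *
import sys
np.set_printoptions(precision=4,suppress=True)
def axis(reg):
    ys,xs=np.nonzero(reg);P=np.c_[xs,ys].astype(np.float32);(c,wh,a)=cv2.minAreaRect(P)
    b=cv2.boxPoints((c,wh,a)); 
    e=[(b[0]+b[1])/2,(b[1]+b[2])/2,(b[2]+b[3])/2,(b[3]+b[0])/2]
    q=max(((e[0],e[2]),(e[1],e[3])),key=lambda k:np.linalg.norm(k[0]-k[1]));return q,wh
def lines(c):
    h=cv2.cvtColor(c["image"],cv2.COLOR_RGB2HSV);out={}
    for n,m in(("green",(h[...,0]>45)&(h[...,0]<85)&(h[...,1]>120)&(h[...,2]>60)),("red",((h[...,0]<6)|(h[...,0]>173))&(h[...,1]>150)&(h[...,2]>100))):
        k,L,st,_=cv2.connectedComponentsWithStats(m.astype(np.uint8))
        if k>1:
            i=1+np.argmax(st[1:,4]);out[n]=L==i
    return out
def report(name,fn):
    c=eyes.camera(name);save(c,fn)
    for n,m in lines(c).items():
        q,_=axis(m);a,b=[ray(c,x,.006) for x in q];print(name,n,"px",q[0],q[1],"mid",(a+b)/2,"len",np.linalg.norm(a-b),"ang",np.degrees(np.arctan2(*(a-b)[1::-1]))%180)
    for d in eyes.regions_of(c,"vial_mid")[:2]:
        q,wh=axis(d["region"]);a,b=[ray(c,x,.02) for x in q];print(name,"vial",round(d["p"],2),"px",q[0],q[1],wh,"mid",(a+b)/2,"len",np.linalg.norm(a-b),"ang",np.degrees(np.arctan2(*(a-b)[1::-1]))%180)
    for d in eyes.landmark_of(c,"vial_mid")[:2]: print(name,"lm",round(d["p"],2),d["xy"],ray(c,d["xy"],.02))
    return c
if __name__=="__main__":
    for n in sys.argv[2:]: report(n,n+sys.argv[1]+".png")
    s=r.read_state();print(s["time"],s["ee_pos"],Ro.from_quat(s["eef_rot"]).as_matrix()[:,0],s["ft_force"])
E
python3 look.py 1 wrist top
```

```text
wrist green px [377.1782 109.1045] [243.1603 116.7941] mid [0.4745 0.3462 0.006 ] len 0.15086272976575102 ang 169.8587411647277
wrist red px [378.1672 236.8431] [257.9948 243.9121] mid [0.4489 0.1983 0.006 ] len 0.14985245796590052 ang 170.23429970756462
wrist vial 0.89 px [370.9845 167.7509] [280.7121 173.393 ] (25.450340270996094, 90.44851684570312) mid [0.4775 0.2814 0.02  ] len 0.10288188507603546 ang 170.2731441229782
wrist vial 0.64 px [556.7672 308.8325] [582.2363 400.0969] (94.75163269042969, 17.20313262939453) mid [ 0.741  -0.0333  0.02  ] len 0.15497749704437305 ang 100.73007063428257
wrist lm 0.82 [324.9, 169.3] [0.4769 0.283  0.02  ]
top red px [308.1622 263.027 ] [303.8379 288.973 ] mid [0.485  0.1899 0.006 ] len 0.07218828357825215 ang 170.20145744838726
top vial 0.78 px [410.4139 180.0819] [363.7181 194.35  ] (13.309224128723145, 48.827056884765625) mid [ 0.7283 -0.0364  0.02  ] len 0.13604654056034876 ang 106.7549288036144
top vial 0.27 px [359. 222.] [359. 233.] (11.0, 10.0) mid [0.6163 0.0433 0.02  ] len 0.03049197982651965 ang 179.09000328325104
top lm 0.56 [390.9, 188.3] [ 0.7251 -0.0468  0.02  ]
2.05 [0.4573 0.2553 0.2489] [0.2166 0.9763 0.0001] [ 0.1819  0.4308 -0.1182]
```

View pics/wrist1.png

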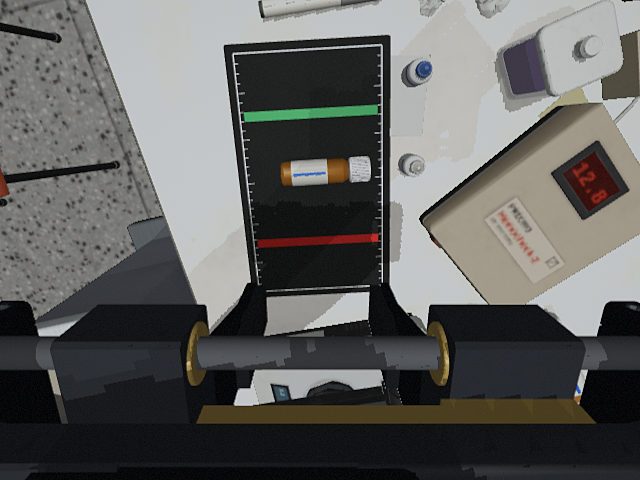

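The wrist view confirms the target. The brown vial on the mat at (325,170) measures 103 mm, with its cap to the right at (359,169). The look-alike off the mat at about (570,355) measures 155 mm. Green is at (310,113) and red at (318,240). The vial is parallel to the lines, 63 mm from green.

```bash
cat > go.py <<'E'
from h import *
import sys
np.set_printoptions(precision=3,suppress=True)
x,y,z,a=map(float,sys.argv[1:]);s=r.read_state();R=Ro.from_quat(s["eef_rot"]).as_matrix();p=np.array(s["ee_pos"])
a=np.radians(a);T=np.array([[np.cos(a),np.sin(a),0],[np.sin(a),-np.cos(a),0],[0,0,-1]])
print(s["time"],p,s["ft_force"],"shift",R.T@([x,y,z]-p)/.2,"turn",Ro.from_matrix(R.T@T).as_rotvec(degrees=True)/90)
E
python3 go.py .4664 .2468 .07 80.15
python3 -c "
import cv2;i=cv2.imread('pics/wrist1.png')[90:260,220:440];cv2.imwrite('pics/crop1.png',cv2.resize(i,None,fx=3,fy=3,interpolation=2))"
```

```text
2.05 [0.457 0.255 0.249] [ 0.182  0.431 -0.118] shift [-0.032  0.054  0.895] turn [-0.   -0.   -0.03]
```

View pics/crop1.png

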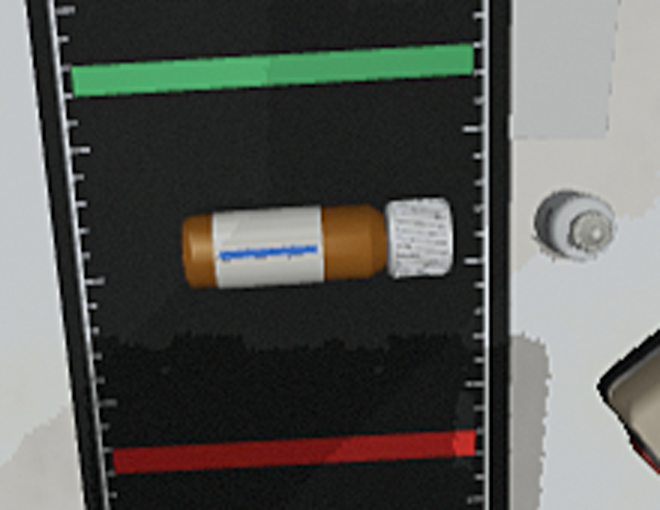

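The crop confirms it: brown glass, white label, white ribbed cap at the right end, parallel to green and between the lines. Next I descend behind it on the red side.

Request:
play_rows --pt "-0.01 0.02 0.25 0 0 -0.015 34" --pt "-0.03 0.05 0.5 0 0 -0.03 34" --pt "-0.03 0.054 0.75 0 0 -0.03 34" --pt "-0.032 0.054 0.895 0 0 -0.03 34" --pt "-0.032 0.054 0.895 0 0 -0.03 34"

```text
time: 2.68
ee_pos: [0.4652, 0.2455, 0.0681]
eef_rot: [0.765, 0.644, -0.002, -0.0]
ft_force: [0.4, -0.6, 0.6]
width: 0.0301
```

```bash
python3 look.py 2 wrist; python3 go.py .4664 .2468 .027 80.15
```

```text
wrist green px [189.   96.5] [420.9999  96.5   ] mid [0.4742 0.3463 0.006 ] len 0.15088730553122 ang 170.1252556832074
wrist red px [348.  304.5] [287.  304.5] mid [0.4566 0.1971 0.006 ] len 0.04712040456368493 ang 170.1859549583699
wrist vial 0.97 px [404. 197.] [248. 197.] (42.0, 156.0) mid [0.477  0.2814 0.02  ] len 0.10384839510380417 ang 170.15198846749317
wrist lm 0.86 [324.1, 193.5] [0.4762 0.284  0.02  ]
2.825 [0.4677 0.2468 0.0716] [0.1721 0.9851 0.0017] [0.3251 0.1607 0.3178]
2.825 [0.468 0.247 0.072] [0.325 0.161 0.318] shift [-0.002 -0.007  0.223] turn [ 0.001 -0.001 -0.001]
```

View pics/wrist2.png

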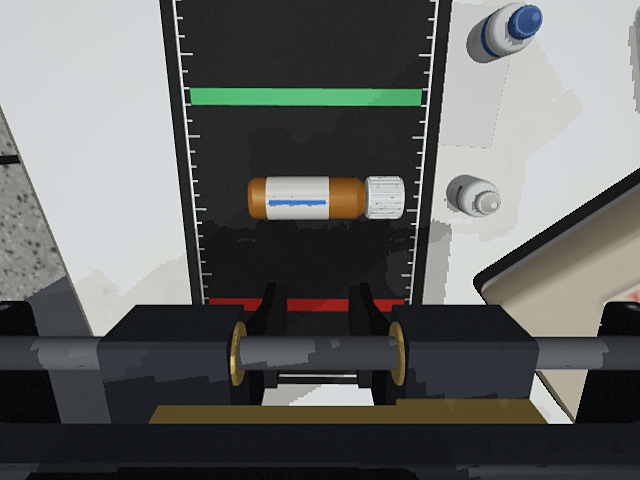

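The fingers stand behind the vial, which is at (326,197) with its cap at (385,197). Green is at (305,97), and the fingertips point at the glass, not the cap.

Request:
play_rows --pt "0 -0.005 0.1 0 0 0 34" --pt "0 -0.005 0.2 0 0 0 34" --pt "0 -0.005 0.223 0 0 0 34" --pt "0.02 -0.005 0.223 0 0 0 34" --pt "0.04 -0.005 0.223 0 0 0 34"

```text
time: 3.45
ee_pos: [0.468, 0.2549, 0.0266]
eef_rot: [0.766, 0.643, 0.001, -0.0]
ft_force: [0.8, 0.6, 0.6]
width: 0.0297
```

Request:
play_rows --pt "0.025 0 0 0 0 0 34" --pt "0.05 0 0 0 0 0 34" --pt "0.075 0 0 0 0 0 34" --pt "0.1 0 0 0 0 0 34" --pt "0.125 0 0 0 0 0 34"

```text
time: 4.08
ee_pos: [0.4717, 0.2789, 0.0253]
eef_rot: [0.766, 0.643, -0.0, -0.0]
ft_force: [-0.3, 0.3, -0.2]
width: 0.0296
```

```bash
python3 look.py 3 wrist; python3 go.py .477 .3 .027 80.15
```

```text
wrist green px [435.  155.5] [169.  155.5] mid [0.4744 0.3462 0.006 ] len 0.1510738484906188 ang 170.03880724943383
wrist red px [356. 378.] [278. 378.] mid [0.4568 0.1973 0.006 ] len 0.05372361105754872 ang 169.99778768095598
wrist vial 0.62 px [415. 269.] [236. 269.] (48.0, 179.0) mid [0.4766 0.2812 0.02  ] len 0.10437456905580689 ang 170.01985662764054
wrist vial 0.59 px [169.9618 153.7713] [434.9568 155.5262] (265.0008239746094, 18.41681480407715) mid [0.4755 0.3475 0.02  ] len 0.14057683741566618 ang 169.66847558583345
wrist lm 0.95 [326.7, 268.7] [0.4774 0.2813 0.02  ]
4.225 [0.4716 0.2789 0.0253] [0.1725 0.985  0.    ] [-0.5139 -0.0306  0.2839]
4.225 [0.472 0.279 0.025] [-0.514 -0.031  0.284] shift [ 0.109  0.009 -0.009] turn [-0.    -0.    -0.001]
```

View pics/wrist3.png

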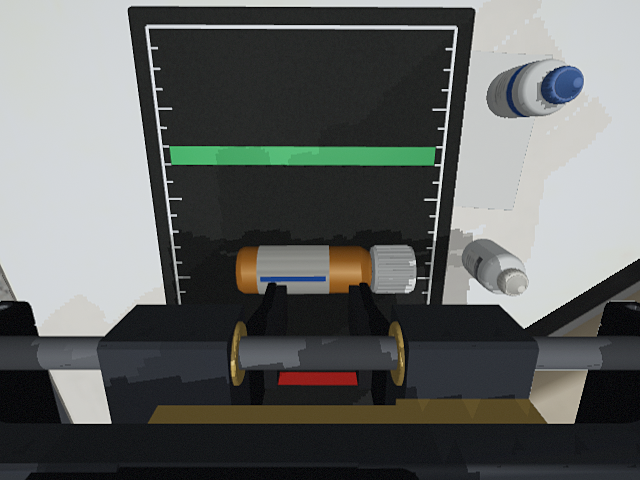

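```bash
python3 - <<'E'
from h import *
np.set_printoptions(precision=4,suppress=True)
c=eyes.camera("wrist");s=r.read_state();R=Ro.from_quat(s["eef_rot"]).as_matrix();p=np.array(s["ee_pos"])
Rc=np.array(c["R"]);o=-Rc.T@np.array(c["t"]);print("cam pos",o,"fwd",Rc[2],"tool-frame",R.T@(o-p))
for x in(-.0095,0,.0095):
    for y in(-.015,.015,.03,-.03): print(x,y,proj(c,p+R@[x,y,0]))
for uv in((275,285),(358,285)):print(ray(c,uv,.0253))
t=eyes.camera("scene");save(t,"s4.png");i=t["image"]
print(proj(t,[.477,.2813,.02]),proj(t,p),o)
u,v=proj(t,p).astype(int)
cr=i[v-60:v+60,u-80:u+80,::-1];cv2.imwrite("pics/s4c.png",cv2.resize(cr,None,fx=5,fy=5,interpolation=2))
E
```

```text
cam pos [0.4854 0.3604 0.2204] fwd [-0.0504 -0.2933 -0.9547] tool-frame [ 0.0829 -0.0005 -0.1952]
-0.0095 -0.015 [291.9921 293.0885]
-0.0095 0.015 [343.7442 293.0788]
-0.0095 0.03 [369.6144 293.074 ]
-0.0095 -0.03 [266.1102 293.0933]
0 -0.015 [291.6572 277.9293]
0 0.015 [344.1025 277.9218]
0 0.03 [370.3192 277.9181]
0 -0.03 [265.4286 277.933 ]
0.0095 -0.015 [291.3133 262.3585]
0.0095 0.015 [344.4705 262.3533]
0.0095 0.03 [371.043  262.3507]
0.0095 -0.03 [264.7285 262.3611]
[0.4465 0.2785 0.0253]
[0.4936 0.2702 0.0253]
[305.273  290.1906] [308.2995 288.049 ] [0.4854 0.3604 0.2204]
```

View pics/s4c.png

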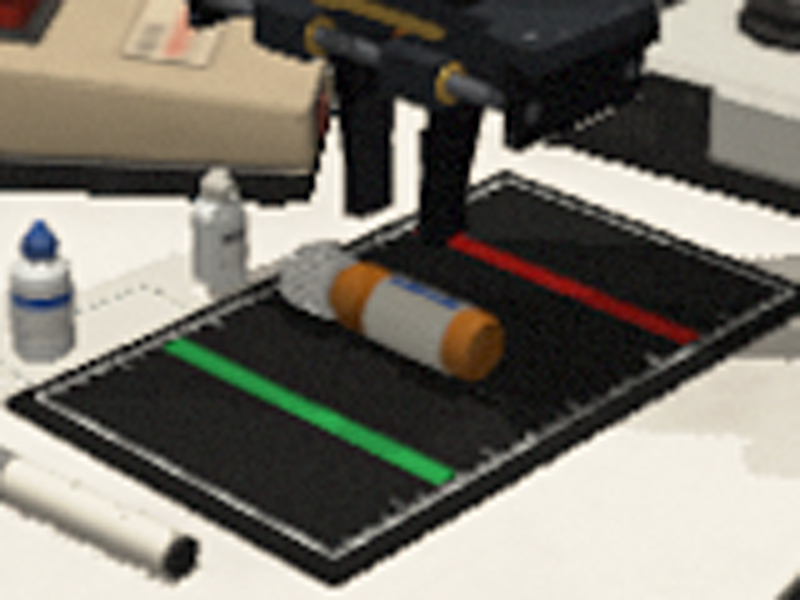

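```bash
python3 - <<'E'
from h import *
np.set_printoptions(precision=4,suppress=True)
w=eyes.camera("wrist");t=eyes.camera("scene");s=r.read_state();print(s["ee_pos"],s["joint_positions"])
def tri(a,b):
    P=[np.array(c["mtx"])@np.c_[c["R"],c["t"]] for c in(w,t)]
    X=cv2.triangulatePoints(P[0],P[1],np.array(a,float).reshape(2,1),np.array(b,float).reshape(2,1));X=(X[:3]/X[3]).ravel();return X,proj(w,X)-a,proj(t,X)-b
f=lambda x,y:(228+x/5,228+y/5)
print("near(-x)finger",tri((275,285),f(440,240)));print("far finger",tri((358,285),f(365,213)))
print("blue stripe mid",tri((291,279),f(425,290)))
for y in(.2789,.27,.26,.255):print(y,[proj(t,[.472,y,z]).round(1) for z in(.025,.035,.045,.055)],[proj(w,[.472,y,z]).round(1) for z in(.025,.035,.045,.055)])
E
```

```text
[0.4716 0.2784 0.0253] [-0.8428  0.3195  0.2628  1.8602 -0.0988  0.9745 -0.7112]
near(-x)finger (array([0.4502, 0.2894, 0.0616]), array([-5.7117,  8.6293]), array([-1.1778,  0.5427]))
far finger (array([0.4892, 0.2831, 0.0607]), array([-5.3149,  6.8217]), array([-1.009 ,  0.2878]))
blue stripe mid (array([0.4575, 0.2841, 0.0363]), array([-0.6785,  0.9961]), array([-0.1557,  0.0651]))
0.2789 [array([308. , 288.2]), array([308.1, 283.8]), array([308.2, 279.3]), array([308.3, 274.8])] [array([318.3, 276.4]), array([318.4, 283.5]), array([318.4, 291.4]), array([318.5, 300. ])]
0.27 [array([310.4, 286.5]), array([310.5, 282.1]), array([310.6, 277.7]), array([310.7, 273.2])] [array([320.9, 290.4]), array([321.1, 298.1]), array([321.3, 306.5]), array([321.6, 315.9])]
0.26 [array([313. , 284.6]), array([313.1, 280.3]), array([313.2, 275.9]), array([313.3, 271.4])] [array([323.8, 305.7]), array([324.2, 314. ]), array([324.5, 323.1]), array([324.9, 333.1])]
0.255 [array([314.3, 283.7]), array([314.4, 279.3]), array([314.5, 275. ]), array([314.6, 270.5])] [array([325.3, 313.3]), array([325.6, 321.8]), array([326.1, 331.2]), array([326.5, 341.6])]
```

The pictures and the reported TCP don't agree about the tip, and black fingers on a black mat are hard to see. I'll brighten the same region.

```bash
python3 - <<'E'
import cv2,numpy as np
a=cv2.imread('pics/s4.png')[255:305,280:345];b=cv2.imread('pics/wrist3.png')[235:325,220:430]
g=lambda i,f:cv2.resize((255*(i/255.)**.4).astype(np.uint8),None,fx=f,fy=f,interpolation=cv2.INTER_NEAREST)
A=g(a,6);B=g(b,2);B=cv2.copyMakeBorder(B,0,A.shape[0]-B.shape[0],0,0,0);cv2.imwrite('pics/enh.png',np.hstack([A,B]));print(A.shape,B.shape)
E
```

```text
(300, 390, 3) (300, 420, 3)
```

View pics/enh.png

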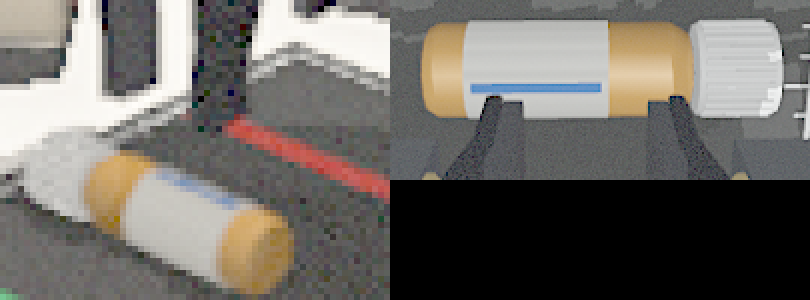

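```bash
python3 - <<'E'
from h import *
t=eyes.camera("scene")
R0=np.array([[-.914,.407,0],[.407,.914,0],[0,0,-1]])
for dz in(0,.02,.035,.05):
  print(dz,[proj(t,np.array([.254,.571,.188+dz])+R0@[0,y,0]).round(1) for y in(-.05,0,.05)])
i=cv2.imread('pics/scene0.png')[240:320,270:400]
g=(255*(i/255.)**.4).astype(np.uint8);cv2.imwrite('pics/e0.png',cv2.resize(g,None,fx=6,fy=6,interpolation=0))
E
```

```text
0 [array([362.2, 298. ]), array([331. , 308.2]), array([297. , 319.3])]
0.02 [array([363.1, 284.3]), array([331.5, 294. ]), array([297.1, 304.7])]
0.035 [array([363.8, 273.8]), array([331.9, 283.2]), array([297.2, 293.4])]
0.05 [array([364.5, 263.1]), array([332.4, 272.1]), array([297.4, 282. ])]
```

View pics/e0.png

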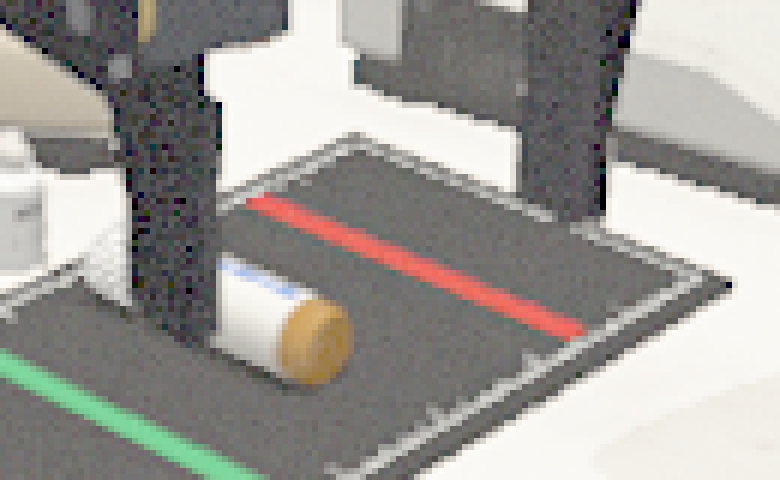

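Both scene pictures, from different poses, show the real fingertips about 33 mm above the reported TCP. The fingers therefore passed over the vial without touching it. I'll back off and descend with that correction, to a reported z of about -0.006, in stages with a force check.

Request:
play_rows --pt "-0.06 0 0 0 0 0 34" --pt "-0.12 0 0 0 0 0 34" --pt "-0.165 0 0 0 0 0 34" --pt "-0.165 0 0.05 0 0 0 34" --pt "-0.165 0 0.1 0 0 0 34"

```text
time: 5.1
ee_pos: [0.4658, 0.2464, 0.0046]
eef_rot: [0.766, 0.643, 0.0, -0.0]
ft_force: [-0.3, -0.2, -1.2]
width: 0.0296
```

Request:
play_rows --pt "0 0 0.015 0 0 0 34" --pt "0 0 0.03 0 0 0 34" --pt "0 0 0.045 0 0 0 34" --pt "0 0 0.055 0 0 0 34" --pt "0 0 0.055 0 0 0 34"

```text
time: 5.72
ee_pos: [0.4658, 0.2461, -0.0057]
eef_rot: [0.766, 0.643, -0.0, -0.0]
ft_force: [-0.0, -0.2, 0.3]
width: 0.0298
```

```bash
python3 look.py 5 wrist scene; python3 - <<'E'
import cv2,numpy as np
a=cv2.imread('pics/scene5.png')[245:305,275:350];b=cv2.imread('pics/wrist5.png')[180:330,200:420]
g=lambda i,f:cv2.resize((255*(i/255.)**.4).astype(np.uint8),None,fx=f,fy=f,interpolation=cv2.INTER_NEAREST)
A=g(a,5);B=g(b,2);cv2.imwrite('pics/enh5.png',np.hstack([A,B]));print(A.shape,B.shape)
E
```

```text
wrist green px [134.946   85.7163] [461.9805  87.2234] mid [0.4744 0.3462 0.006 ] len 0.15065745504526026 ang 169.80359274117038
wrist red px [355. 371.] [280. 371.] mid [0.4564 0.1928 0.006 ] len 0.043889682505233896 ang 169.99949547434935
wrist vial 0.88 px [439.  227.5] [216.  227.5] (59.0, 223.0) mid [0.4767 0.2814 0.02  ] len 0.10609347232719368 ang 170.02697665750478
wrist lm 0.75 [325.1, 225.7] [0.4757 0.2824 0.02  ]
scene green px [ 90.9016 381.0819] [109.7541 403.7049] mid [0.5673 0.6984 0.006 ] len 0.06851601564446282 ang 164.92282364957103
scene red px [331.8621 281.3448] [365.1379 294.6552] mid [0.4223 0.1993 0.006 ] len 0.0881769036976444 ang 171.23594223799174
scene vial 0.82 px [285. 279.] [326.6 299.8] (46.51021194458008, 15.20526123046875) mid [0.4802 0.2773 0.02  ] len 0.12210474500883926 ang 166.68481191628686
scene vial 0.48 px [302.7456 211.3468] [286.5144 213.8439] (6.994630813598633, 16.422176361083984) mid [ 0.7593 -0.0984  0.02  ] len 0.051751115644819844 ang 60.33594624228154
scene lm 0.65 [306.8, 289.7] [0.4756 0.2778 0.02  ]
scene lm 0.41 [289.9, 217.6] [ 0.7465 -0.0557  0.02  ]
6.025 [ 0.4659  0.2462 -0.0056] [0.1729 0.9849 0.0002] [-0.8693  0.439  -0.3369]
(300, 375, 3) (300, 440, 3)
```

View pics/enh5.png

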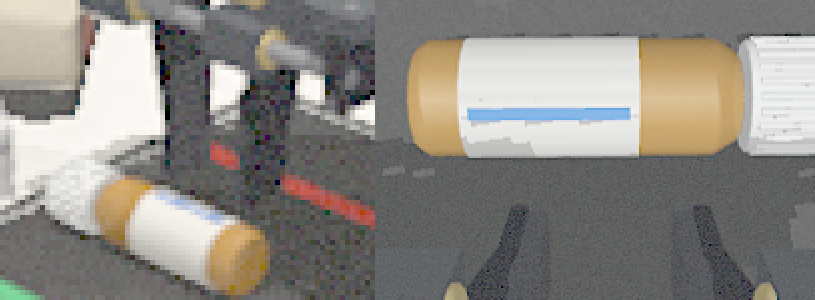

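The blackened-out detail is now visible: the fingertips are low behind the vial, at wrist rows of about 282. The near finger's end is at about (328,284) in the scene picture.

```bash
python3 - <<'E'
from h import *
np.set_printoptions(precision=4,suppress=True)
w=eyes.camera("wrist");t=eyes.camera("scene")
for z in(.02,.027,.034): print(z,ray(w,(271,282),z),ray(w,(362,282),z),proj(t,ray(w,(271,282),z)),proj(t,ray(w,(362,282),z)))
E
```

```text
0.02 [0.4444 0.2585 0.02  ] [0.4891 0.2506 0.02  ] [324.9021 290.0774] [308.4227 282.9207]
0.027 [0.4458 0.2613 0.027 ] [0.4887 0.2538 0.027 ] [323.6586 287.3594] [307.8095 280.5298]
0.034 [0.4473 0.2642 0.034 ] [0.4883 0.2569 0.034 ] [322.4049 284.6189] [307.1901 278.1145]
```

Request:
play_rows --pt "0.02 0 0.008 0 0 0 34" --pt "0.04 0 0.008 0 0 0 34" --pt "0.06 0 0.008 0 0 0 34" --pt "0.08 0 0.008 0 0 0 34" --pt "0.1 0 0.008 0 0 0 34"

```text
time: 6.75
ee_pos: [0.4694, 0.2661, -0.0073]
eef_rot: [0.766, 0.643, 0.0, -0.0]
ft_force: [-0.2, -0.1, -0.0]
width: 0.0296
```

```bash
python3 look.py 6 wrist
```

```text
wrist green px [139.  132.5] [457.9999 132.5   ] mid [0.4742 0.3463 0.006 ] len 0.1509381185258731 ang 170.0448318252138
wrist red px [263.  395.5] [372.  395.5] mid [0.4571 0.197  0.006 ] len 0.06476068680169396 ang 169.9931950324541
wrist vial 0.76 px [439.0274 251.6299] [215.9683 253.9535] (59.84050369262695, 223.07122802734375) mid [0.4782 0.2893 0.02  ] len 0.10743493914883825 ang 170.65553910589313
wrist lm 0.59 [326.0, 250.8] [0.4776 0.2905 0.02  ]
6.9 [ 0.4693  0.2661 -0.0073] [0.1726 0.985  0.0001] [0.2095 1.3057 0.5095]
```

Request:
play_rows --pt "0.022 0 0 0 0 0 34" --pt "0.044 0 0 0 0 0 34" --pt "0.066 0 0 0 0 0 34" --pt "0.088 0 0 0 0 0 34" --pt "0.11 0 0 0 0 0 34"

```text
time: 7.52
ee_pos: [0.4732, 0.2878, -0.0073]
eef_rot: [0.766, 0.643, 0.0, -0.0]
ft_force: [-0.5, -0.5, 0.3]
width: 0.0293
```

```bash
python3 look.py 7 wrist
```

```text
wrist green px [145.9604 178.7017] [452.9895 179.8389] mid [0.4744 0.3462 0.006 ] len 0.15070432781373372 ang 169.82618772287387
wrist vial 0.66 px [438.  253.5] [217.  253.5] (59.0, 221.0) mid [0.4819 0.3107 0.02  ] len 0.10649638743002413 ang 170.02455357857403
wrist lm 0.92 [325.0, 253.0] [0.4808 0.3111 0.02  ]
wrist lm 0.47 [502.8, 291.8] [0.5646 0.2756 0.02  ]
7.675 [ 0.4731  0.2877 -0.0073] [0.1725 0.985  0.0001] [-1.0468 -0.6476 -0.1154]
```

View pics/wrist7.png

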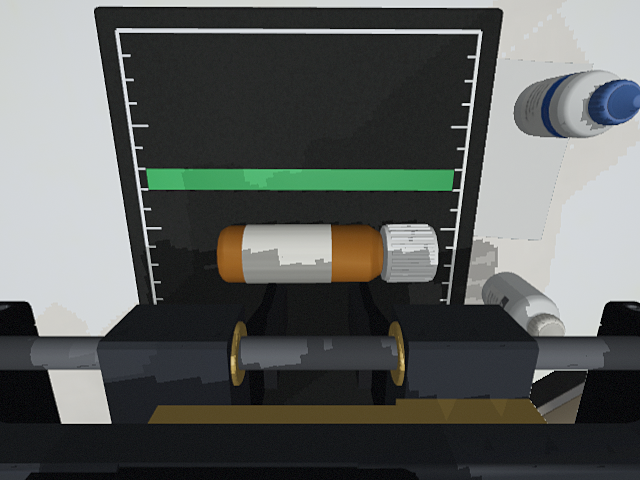

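Rolling is confirmed, since the label's blue stripe has turned out of view. The vial at (328,253) is still parallel to green at (299,179), with 34 mm to go.

Request:
play_rows --pt "0.03 0 0 0 0 0 34" --pt "0.06 0 0 0 0 0 34" --pt "0.09 0 0 0 0 0 34" --pt "0.115 0 0 0 0 0 34" --pt "0.135 0 0 0 0 0 34"

```text
time: 8.3
ee_pos: [0.4778, 0.3145, -0.0073]
eef_rot: [0.766, 0.643, 0.0, -0.0]
ft_force: [-0.5, -0.6, 0.3]
width: 0.0297
```

```bash
python3 look.py 8 wrist
```

```text
wrist green px [152.9705 231.319 ] [447.9739 232.3652] mid [0.4745 0.3464 0.006 ] len 0.15116824677456153 ang 169.8241931100476
wrist vial 0.89 px [437.  252.5] [216.  252.5] (59.0, 221.0) mid [0.4862 0.3379 0.02  ] len 0.10639269959423875 ang 170.03171067668893
wrist lm 0.72 [323.5, 252.1] [0.4848 0.3384 0.02  ]
8.45 [ 0.4778  0.3143 -0.0073] [0.1726 0.985  0.0001] [ 0.3108 -0.1787 -0.3108]
```

Request:
play_rows --pt "0.01 0 0 0 0 0 34" --pt "0.02 0 0 0 0 0 34" --pt "0.028 0 0 0 0 0 34" --pt "0.028 0 0 0 0 0 34"

```text
time: 8.95
ee_pos: [0.4788, 0.3198, -0.0073]
eef_rot: [0.766, 0.643, 0.0, -0.0]
ft_force: [-0.9, -0.2, -0.3]
width: 0.0296
```

Request:
play_rows --pt "-0.03 0 0 0 0 0 34" --pt "-0.1 0 0 0 0 0 34" --pt "-0.17 0 -0.1 0 0 0 34" --pt "-0.2 0 -0.3 0 0 0 34" --pt "-0.2 0 -0.4 0 0 0 34"

```text
time: 9.57
ee_pos: [0.4726, 0.2788, 0.0747]
eef_rot: [0.766, 0.642, 0.001, 0.0]
ft_force: [0.2, 0.8, 0.9]
width: 0.0296
```

```bash
python3 look.py 9 wrist scene
```

```text
wrist green px [243. 150.] [195. 150.] mid [0.4169 0.3565 0.006 ] len 0.03336937532705111 ang 169.92603864846203
wrist red px [349.  334.5] [286.  334.5] mid [0.4588 0.2009 0.006 ] len 0.051235411568855756 ang 169.8497885576812
wrist vial 0.71 px [402.  151.5] [243.  151.5] (45.0, 159.0) mid [0.4875 0.3438 0.02  ] len 0.10493454045010614 ang 169.92550743949207
wrist lm 0.7 [322.0, 153.7] [0.4869 0.3425 0.02  ]
scene green px [ 91.5703 381.2216] [104.9324 399.5946] mid [0.5733 0.6972 0.006 ] len 0.05438420091337511 ang 162.704181156041
scene red px [311.2589 272.3713] [366.0311 294.9246] mid [0.4515 0.1932 0.006 ] len 0.15171301773311927 ang 170.29371152520346
scene vial 0.79 px [261.8 290.4] [304.2 311.6] (47.404640197753906, 14.310833930969238) mid [0.4905 0.3426 0.02  ] len 0.11864213426428223 ang 169.0016493491719
scene lm 0.94 [284.0, 302.3] [0.4838 0.3462 0.02  ]
scene lm 0.39 [287.7, 219.5] [ 0.7427 -0.0395  0.02  ]
9.875 [0.4712 0.2795 0.0715] [ 0.173   0.9849 -0.0013] [ 1.098   1.0443 -0.0389]
```

View pics/wrist9.png

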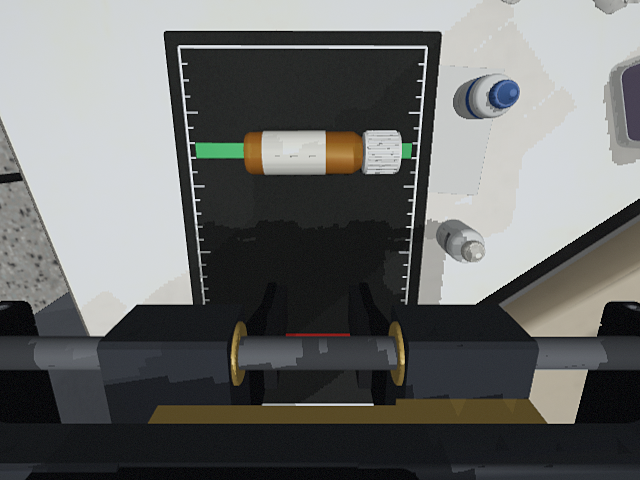

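The vial spans (243..402, 151) and lies on the green line at row 150. Green shows past both ends, at 195–243 and 402–412, and the bottles haven't moved. I'll hand in.

```bash
python3 -c "
from h import *
c=eyes.camera('wrist');q=eyes.landmark_of(c,'vial_mid')[0];print(ray(c,q['xy'],.02),r.read_state()['time']);print(job.close_job())"
```

```text
[0.48708928 0.34367452 0.02      ] 9.975
the job is handed in; nothing more can be done
None
```

The small vial now rests on the green line. I rolled it about 63 mm with the two fingertips pushing the glass from behind, never the cap. The label's blue stripe turned out of view on the way, so it did roll. I then backed off and handed in at about 10 s.

**Last checks:**
- **Across the line:** in the wrist picture the vial is within about 1 mm of the line's centre and parallel to it within 0.2°.
- **Along the line:** it sits about 13 mm towards the cap end, but green shows past both ends, so its whole length is on the line.
- **Contact:** the arm had backed clear of the vial, and the dropper bottles looked undisturbed in the last picture.

**What disagreed:**
- **Fingertip height:** the cameras put the real fingertips about 33 mm above the reported TCP. My first push therefore passed over the vial without touching it. I corrected the height and pushed again.
- **Scene camera:** its outline and landmark for the vial differ by a few mm along the vial and up to 4 mm across. I relied on the wrist camera.

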